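Level the draining rests and lay the board across

TASK

The draining rig has two ratchet rests and one of them has been left lower than the other. Raise the lower rest by its orange tab until its pawl catches in the notch level with the higher rest, leaving the higher one where it is, and let go. Then lay the loose wooden board across both rests, behind the tabs, lying flat with about the same overhang at each end, without disturbing the plaster stoppers.

Things in the scene. Friction and masses are not known exactly. Their poses are not given: they have to be found in the camera images.
- base: Fixed wooden plank 190 x 280 x 18 mm under the two ratchet stands. Origin: on the table, straight below the point midway between the middles of the two rests, where the board's middle shall lie. z up; y runs along the line of the rests (the board's final direction). The posts stand 62 mm on the +x side of that line, the tabs 40 mm on the -x side.
- stand_1: One of two identical ratchet stands, with its rest; either may be on the left. Steel post 17 x 20 mm, 228 mm tall, teeth on its -x face. Origin: centre of the post at the foot, 18 mm above the table; axes parallel to the base's. The stands are 170 mm apart along the base's y.
- stand_2: The other stand; same shape and axes as stand_1. Each rest weighs 0.33 kg and rises with 4 to 7 N. A red spring pawl clicks over each tooth and keeps the rest from sinking below the last notch it has passed: a rest raised a notch too far cannot be brought down again.
- carriage_1 (a joint): Height of stand_1's rest above its lowest notch (m), up positive, 0 to 0.135. Notches at 0, 0.024, 0.048, 0.072, 0.096 and 0.120. The pawl has caught a notch once the rest has been lifted 3 mm past that value (pause 0.2 s there); let down or released, the rest sinks back onto the notch.
- carriage_2 (a joint): The same for stand_2.
- rest_1 (a point): Middle of the upper face of stand_1's rest, where the board shall lie. The rest is a blue arm, 20 mm wide (y), 10 mm thick, reaching from the post to -x. The tab in front and the cheek plates behind stand up 40 and 34 mm above this face and leave 68 mm (x) for the board. Axes as the base's.
- rest_2 (a point): The same for stand_2.
- tab_1 (a point): Centre of the top of stand_1's orange upright tab, by which the rest is raised: 12 mm (x) by 14 mm (y), standing 40 mm above the rest's face, 40 mm in front (-x) of point rest_1 and 74 mm in front of the cheek plates. Pinch it from above across y. Axes as the base's.
- tab_2 (a point): The same for stand_2.
- board: Loose pale sawn wooden board lying on the table, 55 (x) x 240 (y) x 26 (z) mm, about 0.17 kg. Origin: centre of its underside; y along its length, z up. Grasp it at the middle, across its 55 mm width.
- stopper_large: Loose white plaster stopper, a bystander, 50 mm across, 33 mm high; origin under its centre.
- stopper_small: Loose white plaster stopper, a bystander, 42 mm across, 33 mm high; origin under its centre.

How it is judged (in metres and radians):
On the way:
1. the lower rest has been raised to the notch level with the higher one, and let go, its pawl holding it (z of rest_2 in the frame of rest_1 between -0.006 and 0.006 m and contact force between the fingers and stand_2 below 0.1 N and velocity of joint carriage_2 between -0.02 and 0.02 m/s), for 0.2 s.
At the end, for the whole second after the job is handed in: Both rests stand level (within 6 mm) in their notches, and the board lies at rest flat (within 4 degrees) on both of them, between tabs and cheek plates, along the line of the rests and centred within 25 mm lengthwise, released (z of rest_2 in the frame of rest_1 between -0.006 and 0.006 m and contact force between board and stand_1 above 0.2 N and contact force between board and stand_2 above 0.2 N and angle between board's own z axis and vertical below 0.07 rad and angle between the y axis of board and the y axis of base, either way round below 0.12 rad and x of board in the frame of base between -0.012 and 0.012 m and y of board in the frame of base between -0.025 and 0.025 m and linear speed of board below 0.02 m/s); the robot touches nothing.
It fails at once if the rest that was the higher one is shifted by more than 10 mm (distance of rest_1 from where it was at the start of the episode above 0.01 m).
It fails at once if a plaster stopper is moved by more than 30 mm (distance of any of stopper_large, stopper_small from where it was at the start of the episode above 0.03 m).
It also fails if it takes over 61 s, if anything falls off the work surface, if the arm or the gripper's body presses on something with over 40 N, if the wrist force passes 120 N, or if a joint passes its speed limit or range.

ROBOT

A 6-joint arm with a two-finger parallel gripper is mounted at the origin on a cart in front of the work surface, level with it; the furniture and walls round the work are solid. World frame = base frame: x ahead of the robot, y to its left, z up, the work surface at z = 0. Lengths are in m, angles in degrees, forces in N, time in s.
With the tool pointing down it reaches from about 0.25 to 0.725 m from the base axis. Payload 9.7 kg.
Tool frame: the origin (TCP) lies midway between the tips of the shut fingers; the grasp point (between the pads) lies 19 mm behind it; z points along the fingers, x is the direction in which the jaws open and shut, and the axes are right-handed (so a half turn about z gives the same grasp; the last joint's range is limited). The gripper opens to 85 mm and grips with 20 to 120 N. Pads are 22 mm wide; open, the fingers measure 114 mm over their backs; the gripper's body (76 mm by 85 mm) begins 54 mm behind the grasp point. The pads swing forward as they close: fully open they stand 13 mm farther back than shut.
Start: joints at [-76.261, 4.979, 10.078, 95.1, 0, 90], TCP at [0.131, -0.534, 0.231] pointing down, gripper open.
Joint ranges: [-179.16, 179.16], [-48.56, 103.87], [-65.8, 70.77], [-126.05, 130.52], [-82.76, 87.17], [-180, 180]. Speed limits (degrees/s): [127.2, 127.2, 147.25, 180, 180, 180].

INTERFACE

Orientations are given as [roll, pitch, yaw] about the fixed x, y, z axes, in that order (R = Rz(yaw) Ry(pitch) Rx(roll)).
In Python, from workcell import bot, optics gives the robot as it stands.
- The arm moves only by the shell command python3 -m creep 'ROWS' [FORCE]. ROWS is JSON, a list of rows, each a list of 7 numbers: the shift along the tool's x, y, z in m, then the turn, a rotation vector about the tool's x, y, z in rad, then the opening, from 0 (shut) to 1 (fully open). A call has 1 to 8 rows; each row is the pose to reach, as a shift and turn from the pose commanded when the call began, along the tool's axes at that moment; what a row does not reach only later rows make up. A row lasts 1/10 s, in which the tool goes at most 50 mm and 8.59 degrees, less where a joint would pass 70% of its speed; a pose out of reach is approached as far as the arm can. A call with a gripper value outside its range is refused whole. The fingers move at their own pace and stop on an object; FORCE is the grip in N (left out, the last holds). Time passes only in rows, so rows that repeat a pose let the fingers close. It gives the time, the measured TCP pose, the force and the opening at its end, in the units of the state.
- bot.get_obs(): the state, without advancing time (a new reading comes with each control period).
- optics.camera(name): name is "side" or "top"; returns the picture (384x512x3 uint8, red, green, blue); there is no depth.
- optics.camera_params(name): a dict with "camera_matrix" (3x3 intrinsics, pixels), "R" (3x3) and "t" (3): a world point X has camera coordinates R X + t. Camera axes: x right, y down, z forward; pixel columns grow to the right and rows downward; lengths in m; the calibration is good to about 2 mm. A picture is of the moment at which its call begins. camera_params takes no time and is no camera call.
- bot.job_done(): hands the job in, once; it reports no verdict.
The state is a dict: "time": time; "q": joint angles; "qd": joint speeds; "joint_efforts": joint torques, N m; "ee_pos": TCP position; "tcp_rot": TCP orientation; "wrist_force": force on the tool from outside, world axes, zero at the start; "torque": the same for the moment, N m; "opening": finger opening in m.
Only numpy, scipy, OpenCV 4.12 (cv2) and the standard library are available. Lean on these libraries where they do the work, as an engineer would, in place of code of your own. Each camera call takes 0.05 s, during which the arm holds its last target.

## Working session

There is one attempt and no reset: what is moved stays moved. The work goes in short steps, Python scripts to look and compute and a shell command to move; the robot and the scene stay as the last step left them, time stands still between calls to the robot, and variables do not carry over. Pictures are saved under pics/ and viewed, and the job is handed in when it is done.

```bash
ls; mkdir -p pics; python3 - <<'E'
from workcell import bot, optics
import cv2
print(bot.get_obs())
for n in("side","top"):
    p=optics.camera_params(n);print(n,p)
    im=optics.camera(n);cv2.imwrite(f"pics/{n}0.png",im[...,::-1])
E
```

```text
pics
{'time': 0.0, 'q': array([-7.62606733e+01,  5.01111726e+00,  1.00329251e+01,  9.50999490e+01,
        5.11749511e-05,  8.99990128e+01]), 'qd': array([-0.0464302 , -0.05866482, -0.01282271, -0.0609806 ,  0.08663874,
       -0.07286024]), 'joint_efforts': array([ 3.61935026e-04, -5.20392323e+01,  4.64805186e+01,  1.62611768e-02,
        8.86127191e-05,  5.40573666e-06]), 'ee_pos': array([ 0.13057058, -0.53402773,  0.23056922]), 'tcp_rot': array([-1.79999947e+02,  7.81411777e-02, -7.62596861e+01]), 'wrist_force': array([ 0.68744217, -1.00333415, -0.63257025]), 'torque': array([ 0.05088305, -0.00814299,  0.0108484 ]), 'opening': 0.08525093621874777}
side {'camera_matrix': array([[358.06028656,   0.        , 257.44134865],
       [  0.        , 358.06028656, 193.9190376 ],
       [  0.        ,   0.        ,   1.        ]]), 'R': array([[-0.82567932, -0.56412142, -0.00454772],
       [-0.36002853,  0.53312968, -0.76560578],
       [ 0.43431915, -0.63050755, -0.64329395]]), 't': array([0.48697664, 0.18810623, 0.77572354])}
top {'camera_matrix': array([[439.73297814,   0.        , 257.11453632],
       [  0.        , 439.73297814, 193.41884121],
       [  0.        ,   0.        ,   1.        ]]), 'R': array([[-0.02651207, -0.99943428, -0.02069362],
       [-0.98875859,  0.02926488, -0.14662883],
       [ 0.14715147,  0.01657356, -0.98897511]]), 't': array([0.13784096, 0.51385492, 0.92539958])}
```

View pics/side0.png

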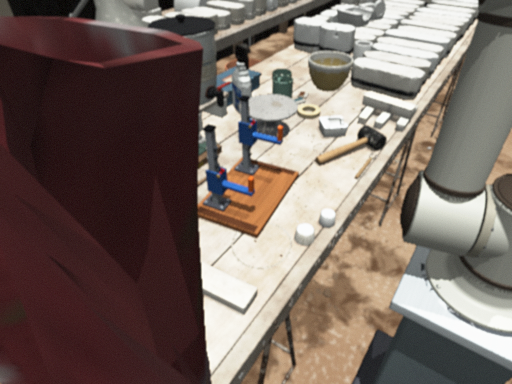

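View pics/top0.png

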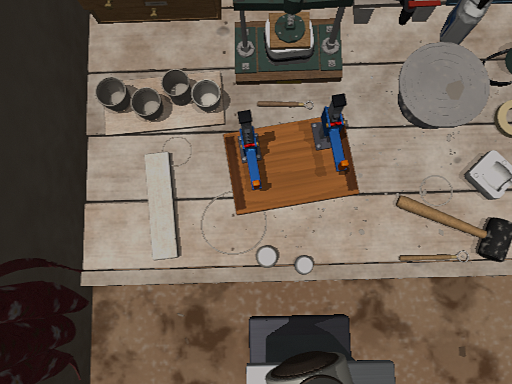

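```bash
python3 - <<'E'
import cv2
a=cv2.imread("pics/side0.png")[100:250,190:350];cv2.imwrite("pics/side0z.png",cv2.resize(a,None,fx=5,fy=4.0*5/4*0.8,interpolation=cv2.INTER_CUBIC))
a=cv2.imread("pics/top0.png")[85:225,220:370];cv2.imwrite("pics/top0z.png",cv2.resize(a,None,fx=4,fy=4,interpolation=cv2.INTER_CUBIC))
E
```

```text
(no output)
```

View pics/side0z.png

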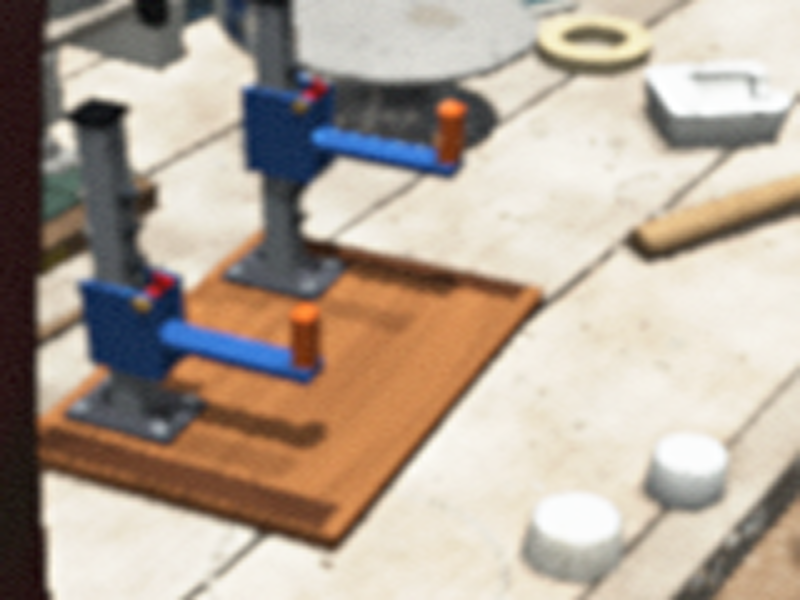

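View pics/top0z.png

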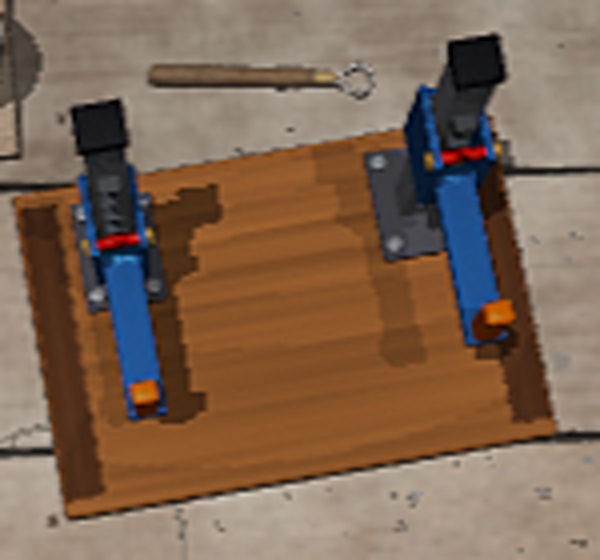

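```bash
cat > h.py <<'E'
import numpy as np, cv2
from workcell import bot, optics
P={n:optics.camera_params(n) for n in("side","top")}
def proj(n,X):
    p=P[n];c=p["R"]@np.array(X,float)+p["t"];u=p["camera_matrix"]@c;return u[:2]/u[2]
def ray(n,uv):
    p=P[n];d=p["R"].T@np.linalg.inv(p["camera_matrix"])@np.array([uv[0],uv[1],1.]);return -p["R"].T@p["t"],d/np.linalg.norm(d)
def onz(n,uv,z):
    o,d=ray(n,uv);return o+d*(z-o[2])/d[2]
def tri(us,ut):
    M={n:P[n]["camera_matrix"]@np.c_[P[n]["R"],P[n]["t"]] for n in P}
    X=cv2.triangulatePoints(M["side"],M["top"],np.array(us,float).reshape(2,1),np.array(ut,float).reshape(2,1));X=(X[:3]/X[3]).ravel()
    return X,proj("side",X)-us,proj("top",X)-ut
def blobs(mask,amin=8):
    n,l,s,c=cv2.connectedComponentsWithStats(mask.astype(np.uint8));
    return [(c[i].round(1),s[i].tolist()) for i in range(1,n) if s[i][4]>=amin]
def grab(n,tag):
    im=optics.camera(n);cv2.imwrite(f"pics/{tag}.png",im[...,::-1]);return im
E
python3 - <<'E'
from h import *
for n in("side","top"):
    im=cv2.imread(f"pics/{n}0.png");hsv=cv2.cvtColor(im,cv2.COLOR_BGR2HSV);H,S,V=cv2.split(hsv)
    o=(H>=4)&(H<=16)&(S>215)&(V>100)
    print(n,"orange");[print(b) for b in blobs(o)]
    if n=="top":
        print("bright");[print(b) for b in blobs((H>=5)&(H<=16)&(S>200)&(V>200),4)]
        o2=((H>=5)&(H<=18)&(S>120)&(V>60)).astype(np.uint8)
        o2=cv2.morphologyEx(o2,cv2.MORPH_CLOSE,np.ones((15,15)))
        cs,_=cv2.findContours(o2,0,2);c=max(cs,key=cv2.contourArea);print(cv2.approxPolyDP(c,6,True)[:,0].tolist(),cv2.minAreaRect(c))
        w=((V>180)&(S<60)).astype(np.uint8);w[:, :135]=0;w[:,190:]=0
        cs,_=cv2.findContours(w,0,2);c=max(cs,key=cv2.contourArea);r=cv2.minAreaRect(c);print("board",cv2.contourArea(c),r,cv2.boxPoints(r))
    for ln in ("cam",): print(-P[n]["R"].T@P[n]["t"])
print(tri((280.2,126),(344.25,163.25)));print(tri((251,177.8),(256.25,183)))
E
```

```text
side orange
[0.13289856 0.66352849 0.64524811]
top orange
(array([344.4, 162.7]), [341, 160, 8, 6, 37])
(array([255.8, 182.4]), [253, 180, 6, 6, 24])
bright
[[344, 120], [340, 148], [314, 147], [313, 127], [327, 123], [320, 117], [254, 129], [256, 162], [241, 161], [238, 131], [224, 134], [236, 213], [358, 193]] ((290.2543029785156, 163.47972106933594), (81.78515625, 124.54874420166016), 80.2475814819336)
board 2339.0 ((155.0, 209.0), (40.0, 114.0), 0.0) [[135. 266.]
 [135. 152.]
 [175. 152.]
 [175. 266.]]
[0.375559   0.10738792 0.99339552]
(array([ 0.54766493, -0.0433164 ,  0.18623719]), array([-0.06827465, -0.01096068]), array([0.03014752, 0.05549278]))
(array([0.5240292 , 0.12279085, 0.13425409]), array([-0.20475404, -0.03737347]), array([0.08182698, 0.14117444]))
```

```bash
python3 - <<'E'
from h import *
for uv in [(224,134),(236,213),(358,193),(344,120)]: print(onz("top",uv,.018).round(4))
im=cv2.imread("pics/top0.png");hsv=cv2.cvtColor(im,cv2.COLOR_BGR2HSV);H,S,V=cv2.split(hsv)
print(hsv[170:245:15,130:190:5].tolist()[2])
a=cv2.imread("pics/side0.png")[215:335,190:330];cv2.imwrite("pics/side0b.png",cv2.resize(a,None,fx=5,fy=5,interpolation=cv2.INTER_CUBIC))
a=im[140:270,110:220];cv2.imwrite("pics/top0b.png",cv2.resize(a,None,fx=4.5,fy=4.5,interpolation=cv2.INTER_CUBIC))
E
```

```text
[0.6606 0.196  0.018 ]
[0.4779 0.172  0.018 ]
[ 0.515  -0.1015  0.018 ]
[ 0.6847 -0.0797  0.018 ]
[[18, 46, 28], [17, 50, 36], [20, 39, 39], [13, 45, 40], [16, 32, 185], [23, 25, 183], [20, 21, 183], [16, 33, 183], [16, 32, 185], [18, 58, 44], [15, 50, 72], [14, 51, 106]]
```

View pics/side0b.png

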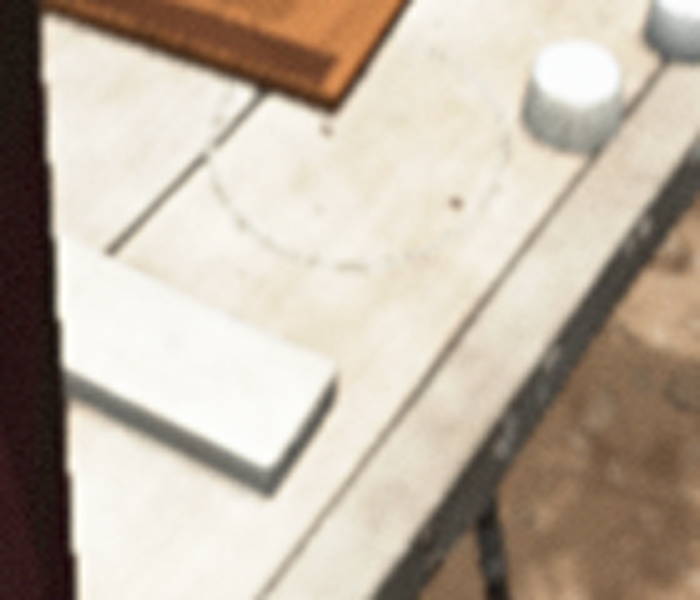

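View pics/top0b.png

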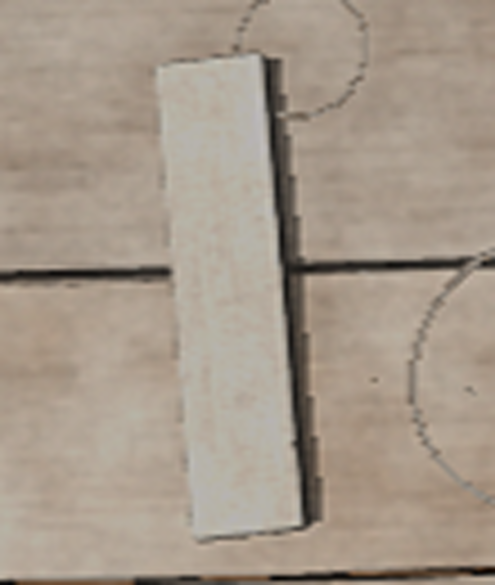

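```bash
python3 - <<'E'
from h import *
# board
C=[(145.1,154.9),(168.2,152.2),(177.3,256.9),(153.6,260)]
W=np.array([onz("top",c,.026) for c in C]);print(W.round(4));print("mean",W.mean(0), [np.linalg.norm(W[i]-W[i-1]).round(4) for i in range(4)])
d=(W[0]+W[1]-W[2]-W[3])[:2];print("long axis ang",np.degrees(np.arctan2(d[1],d[0])))
print(tri((257.4,289.4),C[2]));print(tri((243,309.4),C[3]))
# edges/top-face cues of tabs
for n in("side","top"):
    im=cv2.imread(f"pics/{n}0.png");H,S,V=cv2.split(cv2.cvtColor(im,cv2.COLOR_BGR2HSV))
    [print(n,b) for b in blobs((H>=4)&(H<=14)&(S>170)&(V>120),8) if 240<b[0][0]<350 and b[1][4]<200]
# post caps black in top view
im=cv2.imread("pics/top0.png");H,S,V=cv2.split(cv2.cvtColor(im,cv2.COLOR_BGR2HSV))
for b in blobs((V<45),60):
    if 225<b[0][0]<360 and 90<b[0][1]<140: print("cap",b,onz("top",b[0],.246))
# stoppers
for b in blobs((V>225)&(S<40),40):
    if 240<b[0][0]<330 and b[0][1]>240: print("st",b,onz("top",b[0],.033))
E
```

```text
[[0.6152 0.375  0.026 ]
 [0.6198 0.3225 0.026 ]
 [0.3844 0.3018 0.026 ]
 [0.3791 0.3538 0.026 ]]
mean [0.49964311 0.33825791 0.026     ] [np.float64(0.2371), np.float64(0.0527), np.float64(0.2363), np.float64(0.0523)]
long axis ang 5.091520422848309
(array([0.38394356, 0.30292298, 0.01873213]), array([-0.44683576, -0.07109521]), array([0.1327731 , 0.24782153]))
(array([0.37968304, 0.35607063, 0.01813809]), array([0.47920615, 0.07904377]), array([-0.1402197 , -0.25109772]))
side (array([280. , 128.2]), [278, 126, 5, 7, 20])
side (array([250.1, 179.2]), [247, 175, 7, 12, 43])
top (array([344.4, 162.6]), [341, 160, 8, 6, 24])
top (array([255.7, 180.8]), [253, 180, 6, 3, 10])
cap (array([338. , 102.4]), [331, 94, 15, 20, 212]) [ 0.64497807 -0.02720882  0.246     ]
cap (array([245.7, 123.9]), [238, 110, 16, 35, 286]) [0.61106591 0.13672617 0.246     ]
cap (array([334.4, 132.8]), [320, 124, 26, 18, 130]) [ 0.58984436 -0.01798524  0.246     ]
```

```bash
python3 - <<'E'
from h import *
R=onz("top",(339.3,100.5),.246);L=onz("top",(245,116.75),.246);print("posts",R,L,np.linalg.norm(L-R),np.degrees(np.arctan2(-(L-R)[0],(L-R)[1])))
tR,_,_=tri((280.2,126),(344.25,163.25));tL,_,_=tri((251,177.8),(256.25,183))
print("tab->post",R-tR,L-tL,np.linalg.norm((R-tR)[:2]),np.linalg.norm((L-tL)[:2]))
for z in(.125,.13,.135,.14): print(z,onz("top",(256.25,183),z),onz("side",(251,177.8),z))
for z in(.175,.18,.185,.19): print(z,onz("top",(344.25,163.25),z),onz("side",(280.2,126),z))
# stoppers
for uv in [(266.5,256),(304,264.5)]: print("stopper",onz("top",uv,.033))
# post caps in side view: left near cap top (100,112)/5,/4
print(tri((190+101/5,100+110/4),(245,116.75)))
E
```

```text
posts [ 0.64839715 -0.02968304  0.246     ] [0.62416958 0.13766543 0.246     ] 0.16909312896963855 8.23765997614961
tab->post [0.10073222 0.01363335 0.05976281] [0.10014038 0.01487458 0.11174591] 0.10165062106848805 0.10123906692669428
0.125 [0.52592025 0.12311317 0.125     ] [0.53062295 0.11284459 0.125     ]
0.13 [0.52505451 0.12302263 0.13      ] [0.52680051 0.11813711 0.13      ]
0.135 [0.52418877 0.12293209 0.135     ] [0.52297806 0.12342962 0.135     ]
0.14 [0.52332302 0.12284154 0.14      ] [0.51915561 0.12872213 0.14      ]
0.175 [ 0.55016991 -0.04536361  0.175     ] [ 0.55763927 -0.06067167  0.175     ]
0.18 [ 0.54910312 -0.04443038  0.18      ] [ 0.55312314 -0.05297148  0.18      ]
0.185 [ 0.54803633 -0.04349714  0.185     ] [ 0.54860701 -0.04527128  0.185     ]
0.19 [ 0.54696954 -0.0425639   0.19      ] [ 0.54409087 -0.03757109  0.19      ]
stopper [0.38113835 0.10682415 0.033     ]
stopper [0.36088705 0.02670719 0.033     ]
(array([0.62451275, 0.13736103, 0.24286088]), array([-0.52092923, -0.12393573]), array([0.25212406, 0.37308779]))
```

```bash
cat > g.py <<'E'
import sys
from h import *
from scipy.spatial.transform import Rotation as Ro
# usage: g.py x y z yaw -> shift in tool axes (m), rotvec in tool axes (rad)
s=bot.get_obs();R=Ro.from_euler("xyz",s["tcp_rot"],degrees=True)
x,y,z,yaw=map(float,sys.argv[1:5])
T=Ro.from_euler("xyz",[180,0,yaw],degrees=True)
print("now",round(float(s["time"]),2),s["ee_pos"].round(4),s["tcp_rot"].round(2),"q",s["q"].round(1),"open",round(s["opening"],4),"F",s["wrist_force"].round(1))
print("shift",R.inv().apply(np.array([x,y,z])-s["ee_pos"]).round(4),"turn",(R.inv()*T).as_rotvec().round(4))
E
python3 g.py 0.42 -0.05 0.30 -40; python3 g.py 0.524 0.1228 0.20 -81.9;python3 -m creep '[[0,0,-0.03,0,0,0,1],[0,0,-0.06,0,0,0.1,1]]'; python3 g.py 0.42 -0.05 0.30 -81.9
```

```text
now 0.1 [ 0.1306 -0.5341  0.2307] [-1.800e+02  7.000e-02 -7.626e+01] q [-76.3   5.   10.   95.1   0.   90. ] open 0.0856 F [ 0.1 -0.3  0.2]
shift [-0.4015 -0.3961 -0.0688] turn [-4.000e-04  1.100e-03 -6.328e-01]
now 0.1 [ 0.1306 -0.5341  0.2307] [-1.800e+02  7.000e-02 -7.626e+01] q [-76.3   5.   10.   95.1   0.   90. ] open 0.0856 F [ 0.1 -0.3  0.2]
shift [-0.5446 -0.5382  0.0313] turn [0.     0.0012 0.0985]
time: 0.3
ee_pos: [0.1305, -0.5337, 0.2909]
tcp_rot: [180.0, 0.2, -82.0]
wrist_force: [0.7, -0.8, -0.4]
opening: 0.0852
now 0.3 [ 0.1305 -0.5337  0.2909] [ 1.7998e+02  1.6000e-01 -8.2030e+01] q [-76.3   6.9  18.9 102.2  -0.   95.8] open 0.0852 F [ 0.7 -0.8 -0.4]
shift [-0.4389 -0.3538 -0.008 ] turn [ 0.0003  0.0028 -0.0023]
```

```bash
python3 g.py 0.35 -0.10 0.30 -10;
```

```text
now 0.3 [ 0.1305 -0.5337  0.2909] [ 1.7998e+02  1.6000e-01 -8.2030e+01] q [-76.3   6.9  18.9 102.2  -0.   95.8] open 0.0852 F [ 0.7 -0.8 -0.4]
shift [-0.399  -0.2775 -0.0081] turn [-0.0015  0.0026 -1.2571]
```

```bash
python3 -m creep '[[-0.05,-0.035,-0.001,0,0,-0.15,1],[-0.1,-0.07,-0.002,0,0,-0.3,1],[-0.15,-0.105,-0.003,0,0,-0.45,1],[-0.2,-0.14,-0.004,0,0,-0.6,1],[-0.25,-0.175,-0.005,0,0,-0.75,1],[-0.3,-0.21,-0.006,0,0,-0.9,1],[-0.35,-0.245,-0.007,0,0,-1.05,1],[-0.4,-0.278,-0.008,0,0,-1.2,1]]'; python3 g.py 0.45 0.10 0.27 98.1
```

```text
time: 1.1
ee_pos: [0.3118, -0.1757, 0.2978]
tcp_rot: [180.0, -0.0, -12.9]
wrist_force: [1.4, -0.8, -0.4]
opening: 0.0856
now 1.1 [ 0.3118 -0.1757  0.2978] [ 1.800e+02 -2.000e-02 -1.292e+01] q [-29.4 -18.6  -3.6 105.    0.   73.5] open 0.0856 F [ 1.4 -0.8 -0.4]
shift [ 0.0731 -0.2996  0.0278] turn [ 3.0000e-04 -1.0000e-04 -1.9376e+00]
```

```bash
python3 -m creep '[[0.01,-0.04,0.003,0,0,-0.15,1],[0.02,-0.08,0.006,0,0,-0.3,1],[0.03,-0.12,0.009,0,0,-0.45,1],[0.04,-0.16,0.012,0,0,-0.6,1],[0.05,-0.2,0.016,0,0,-0.75,1],[0.06,-0.25,0.02,0,0,-0.9,1],[0.073,-0.3,0.024,0,0,-1.05,1],[0.073,-0.3,0.028,0,0,-1.2,1]]'; python3 g.py 0.524 0.1228 0.20 98.1
```

```text
time: 1.9
ee_pos: [0.4526, 0.1019, 0.268]
tcp_rot: [-179.9, 0.0, 56.1]
wrist_force: [-0.4, -0.4, -1.0]
opening: 0.0854
now 1.9 [0.4526 0.1019 0.268 ] [-1.7989e+02  5.0000e-02  5.6130e+01] q [12.7 -5.7  3.6 99.4  0.  46.5] open 0.0854 F [-0.4 -0.4 -1. ]
shift [0.0572 0.0478 0.0679] turn [-2.100e-03  1.000e-04 -7.326e-01]
```

```bash
python3 -m creep '[[0.01,0.008,0.01,0,0,-0.14,1],[0.02,0.016,0.02,0,0,-0.28,1],[0.03,0.024,0.03,0,0,-0.42,1],[0.04,0.033,0.04,0,0,-0.56,1],[0.05,0.042,0.05,0,0,-0.7,1],[0.057,0.048,0.06,0,0,-0.733,1],[0.057,0.048,0.06,0,0,-0.733,1],[0.057,0.048,0.06,0,0,-0.733,1]]'; python3 g.py 0.524 0.1228 0.106 98.1
python3 - <<'E'
from h import *
a=grab("side","s1")[80:250,190:370];b=grab("top","t1")[85:225,200:370]
cv2.imwrite("pics/s1z.png",cv2.resize(a,None,fx=4,fy=4,interpolation=2)[...,::-1]);cv2.imwrite("pics/t1z.png",cv2.resize(b,None,fx=3,fy=3,interpolation=2)[...,::-1])
E
```

```text
time: 2.7
ee_pos: [0.5227, 0.1175, 0.2097]
tcp_rot: [-179.9, 0.0, 97.4]
wrist_force: [-0.6, 0.5, 0.8]
opening: 0.0852
now 2.7 [0.5227 0.1175 0.2097] [-1.7994e+02  1.0000e-02  9.7440e+01] q [12.7  2.7  5.2 92.6 -0.   5.2] open 0.0852 F [-0.6  0.5  0.8]
shift [0.0051 0.0021 0.1037] turn [-0.0011  0.0001 -0.0115]
```

View pics/s1z.png

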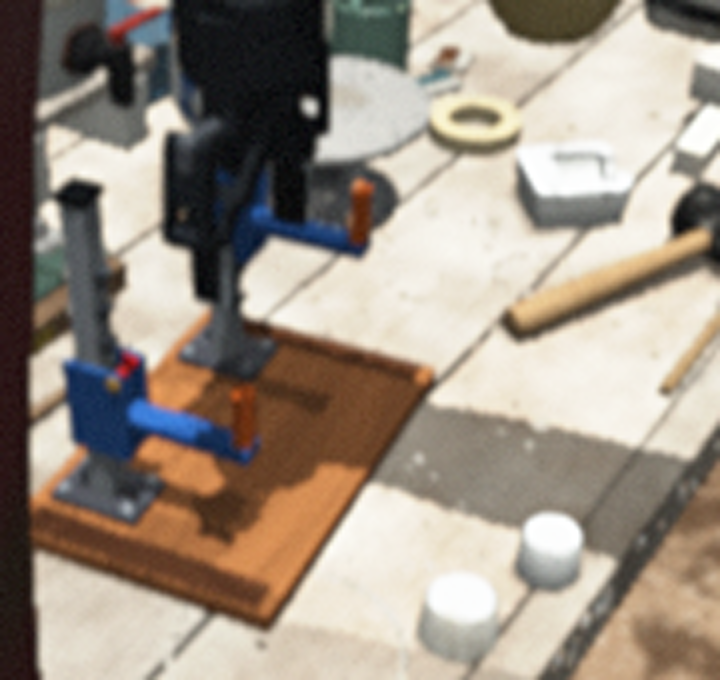

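View pics/t1z.png

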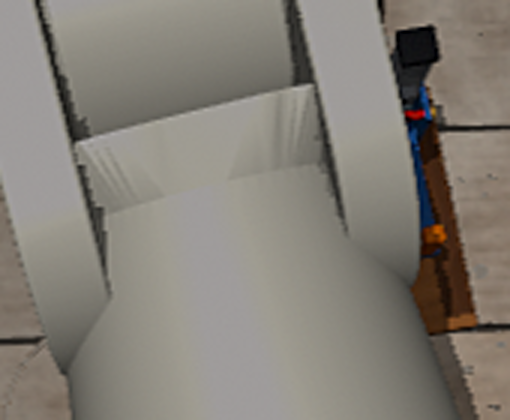

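```bash
python3 - <<'E'
from h import *
print(proj("side",[.5227,.1175,.2097+.013]),proj("side",[.524,.1228,.134]))
o=-P["side"]["R"].T@P["side"]["t"];print(o)
E
python3 -m creep '[[0.005,0.002,0.02,0,0,-0.0115,1],[0.005,0.002,0.04,0,0,-0.0115,1],[0.005,0.002,0.055,0,0,-0.0115,1],[0.005,0.002,0.055,0,0,-0.0115,1]]'; python3 g.py 0.524 0.1228 0.106 98.1
python3 - <<'E'
from h import *
a=grab("side","s2")[80:250,190:370]
cv2.imwrite("pics/s2z.png",cv2.resize(a,None,fx=4,fy=4,interpolation=2)[...,::-1])
E
```

```text
[252.0148028  144.71018112] [250.80496565 177.85493253]
[0.13289856 0.66352849 0.64524811]
time: 3.2
ee_pos: [0.5234, 0.1225, 0.1533]
tcp_rot: [-179.9, 0.0, 98.2]
wrist_force: [0.1, -0.4, -0.6]
opening: 0.0854
now 3.2 [0.5234 0.1225 0.1533] [-1.7986e+02  1.0000e-02  9.8150e+01] q [13.2  2.5 -1.1 86.5  0.   5. ] open 0.0854 F [ 0.1 -0.4 -0.6]
shift [0.0002 0.0007 0.0473] turn [-0.0025  0.0002  0.0009]
```

View pics/s2z.png

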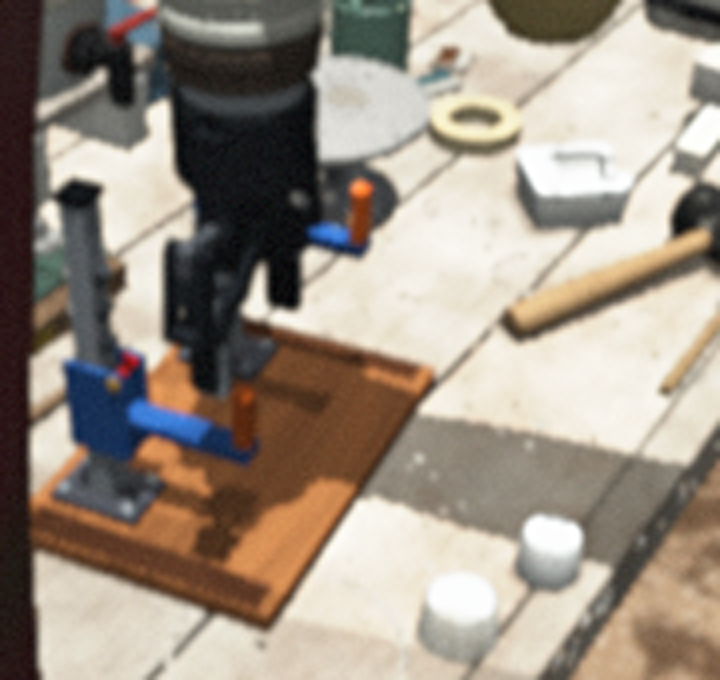

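```bash
python3 -m creep '[[0,0.0005,0.015,0,0,0,1],[0,0.0005,0.03,0,0,0,1],[0,0.0005,0.045,0,0,0,1],[0,0.0005,0.045,0,0,0,1]]' 40;  python3 -m creep '[[0,0,0,0,0,0,0.6],[0,0,0,0,0,0,0.3],[0,0,0,0,0,0,0.3],[0,0,0,0,0,0,0.3]]' 40
python3 - <<'E'
from h import *
print(bot.get_obs()["opening"])
a=grab("side","s3")[100:220,190:300]
cv2.imwrite("pics/s3z.png",cv2.resize(a,None,fx=5,fy=5,interpolation=2)[...,::-1])
E
```

```text
time: 3.65
ee_pos: [0.5237, 0.1225, 0.1069]
tcp_rot: [-179.8, 0.0, 98.2]
wrist_force: [0.3, 0.3, -1.2]
opening: 0.0854
time: 4.05
ee_pos: [0.5253, 0.1229, 0.1104]
tcp_rot: [179.9, -0.0, 98.2]
wrist_force: [0.2, -0.9, 0.1]
opening: 0.0284
0.028434510904231932
```

View pics/s3z.png

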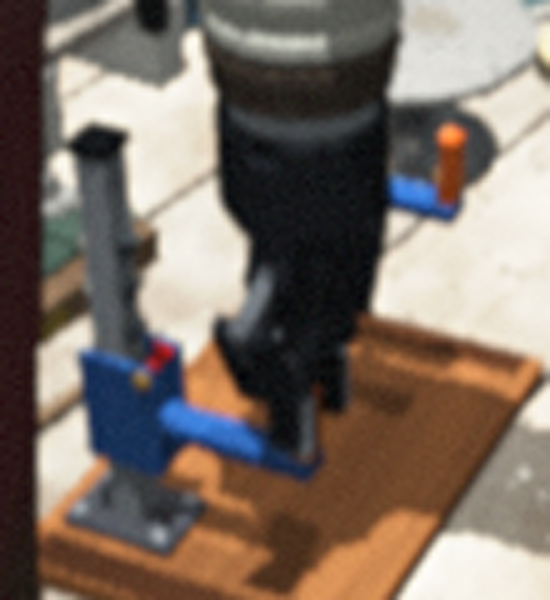

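```bash
python3 -m creep '[[0,0,0,0,0,0,0.15],[0,0,0,0,0,0,0],[0,0,0,0,0,0,0],[0,0,0,0,0,0,0]]' 50
```

```text
time: 4.5
ee_pos: [0.5249, 0.1246, 0.1103]
tcp_rot: [180.0, -0.2, 98.3]
wrist_force: [-1.4, 10.2, 2.1]
opening: 0.013
```

```bash
python3 -m creep '[[0.002,0,-0.005,0,0,0,0],[0.002,0,-0.010,0,0,0,0],[0.002,0,-0.015,0,0,0,0],[0.002,0,-0.020,0,0,0,0],[0.002,0,-0.025,0,0,0,0],[0.002,0,-0.030,0,0,0,0],[0.002,0,-0.03,0,0,0,0],[0.002,0,-0.03,0,0,0,0]]' 50
python3 - <<'E'
from h import *
a=grab("side","s4")[100:220,190:300]
cv2.imwrite("pics/s4z.png",cv2.resize(a,None,fx=5,fy=5,interpolation=2)[...,::-1])
E
```

```text
time: 5.3
ee_pos: [0.5248, 0.1248, 0.1402]
tcp_rot: [180.0, 0.0, 98.2]
wrist_force: [3.4, -0.8, -2.8]
opening: 0.0128
```

View pics/s4z.png

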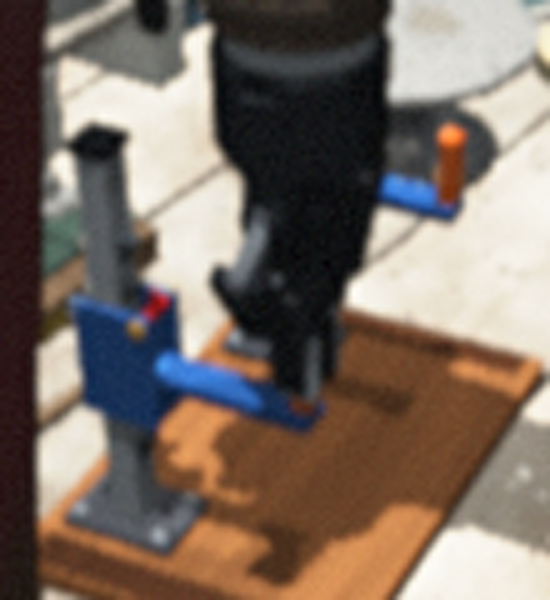

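```bash
python3 -m creep '[[0,0,-0.005,0,0,0,0],[0,0,-0.010,0,0,0,0],[0,0,-0.015,0,0,0,0],[0,0,-0.020,0,0,0,0],[0,0,-0.025,0,0,0,0],[0,0,-0.025,0,0,0,0],[0,0,-0.025,0,0,0,0],[0,0,-0.025,0,0,0,0]]' 50
python3 - <<'E'
from h import *
a=grab("side","s5")[80:200,190:300]
cv2.imwrite("pics/s5z.png",cv2.resize(a,None,fx=5,fy=5,interpolation=2)[...,::-1])
E
```

```text
time: 6.15
ee_pos: [0.5248, 0.1248, 0.1648]
tcp_rot: [180.0, 0.0, 98.2]
wrist_force: [5.3, -1.4, -2.3]
opening: 0.013
```

View pics/s5z.png

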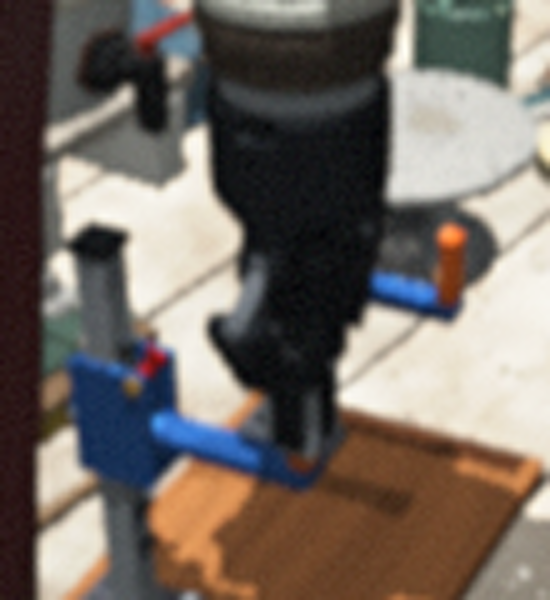

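```bash
python3 -m creep '[[0,0,0.003,0,0,0,0],[0,0,0.006,0,0,0,0],[0,0,0.006,0,0,0,0],[0,0,0.006,0,0,0,0.3],[0,0,0.006,0,0,0,0.5],[0,0,0.006,0,0,0,0.6],[0,0,0.006,0,0,0,0.6]]' 50; python3 -m creep '[[0,0,-0.02,0,0,0,0.8],[0,0,-0.05,0,0,0,1],[0,0,-0.09,0,0,0,1],[0,0,-0.13,0,0,0,1],[0,0,-0.13,0,0,0,1]]'
python3 - <<'E'
from h import *
im=grab("side","s6");a=im[80:200,190:300]
cv2.imwrite("pics/s6z.png",cv2.resize(a,None,fx=5,fy=5,interpolation=2)[...,::-1])
E
```

```text
time: 6.9
ee_pos: [0.5245, 0.1249, 0.1588]
tcp_rot: [-180.0, -0.0, 98.2]
wrist_force: [-0.2, 0.2, -0.6]
opening: 0.0514
time: 7.4
ee_pos: [0.5256, 0.1251, 0.2945]
tcp_rot: [179.6, -0.0, 98.2]
wrist_force: [0.4, 1.2, 0.1]
opening: 0.0852
```

View pics/s6z.png

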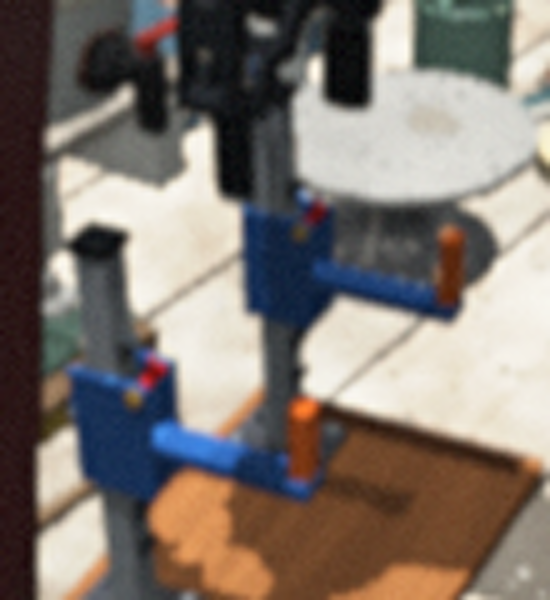

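```bash
python3 g.py 0.4996 0.338 0.15 95.1
python3 - <<'E'
from h import *
for z in (.158,.17,.178,.182,.186,.206): print(z,proj("side",[.524,.1228,z]).round(1))
E
```

```text
now 7.45 [0.5254 0.1251 0.2917] [ 1.7974e+02 -3.0000e-02  9.8180e+01] q [ 13.4   5.2  17.1 101.7   0.    5.2] open 0.0855 F [ 0.7 -0.1 -1.1]
shift [0.2144 0.0041 0.1418] turn [ 0.0045 -0.0007  0.0537]
0.158 [250.6 169.6]
0.17 [250.5 165.3]
0.178 [250.5 162.4]
0.182 [250.5 161. ]
0.186 [250.4 159.5]
0.206 [250.3 152. ]
```

```bash
python3 -m creep '[[0.05,0.001,0,0,0,0.02,1],[0.1,0.002,0.02,0,0,0.04,1],[0.15,0.003,0.05,0,0,0.054,1],[0.2,0.004,0.09,0,0,0.054,1],[0.214,0.004,0.13,0,0,0.054,1],[0.214,0.004,0.14,0,0,0.054,1],[0.214,0.004,0.14,0,0,0.054,1]]'
python3 - <<'E'
from h import *
im=grab("top","t7");grab("side","s7")
a=im[85:285,110:370]
cv2.imwrite("pics/t7z.png",cv2.resize(a,None,fx=3,fy=3,interpolation=2)[...,::-1])
E
python3 g.py 0.4996 0.338 0.003 95.1
```

```text
time: 8.15
ee_pos: [0.4956, 0.3371, 0.1434]
tcp_rot: [-179.6, 0.2, 95.2]
wrist_force: [0.4, -0.7, -0.1]
opening: 0.0854
now 8.25 [0.4978 0.3368 0.1487] [-1.7994e+02  4.0000e-02  9.5090e+01] q [34.1 11.2  7.9 86.8 -0.  29. ] open 0.0853 F [ 1. -0.  1.]
shift [0.0012 0.002  0.1457] turn [-0.0011  0.0007 -0.0001]
```

View pics/t7z.png

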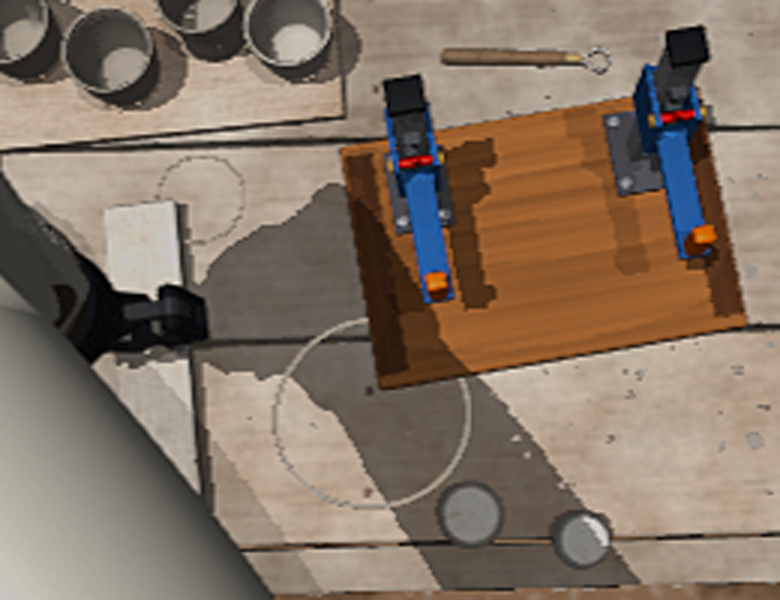

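View pics/s7.png

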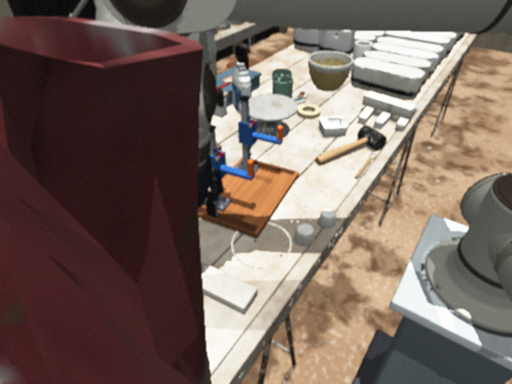

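```bash
python3 -m creep '[[0.001,0.002,0.03,0,0,0,1],[0.001,0.002,0.06,0,0,0,1],[0.001,0.002,0.09,0,0,0,1],[0.001,0.002,0.11,0,0,0,1],[0.001,0.002,0.125,0,0,0,1],[0.001,0.002,0.135,0,0,0,1],[0.001,0.002,0.135,0,0,0,1],[0.001,0.002,0.135,0,0,0,1]]'
python3 - <<'E'
from h import *
print(tri((251,161.4),(255.7,179.3)), proj("top",[.524,.1228,.182]))
im=grab("top","t8")
a=im[130:280,110:250]
cv2.imwrite("pics/t8z.png",cv2.resize(a,None,fx=4,fy=4,interpolation=2)[...,::-1])
E
python3 g.py 0.4996 0.338 0.003 95.1
```

```text
time: 9.05
ee_pos: [0.5007, 0.3386, 0.0151]
tcp_rot: [179.9, -0.0, 95.1]
wrist_force: [-0.6, 0.0, 0.4]
opening: 0.0859
(array([0.52299772, 0.1228087 , 0.18131469]), array([-0.17945933, -0.03327722]), array([0.07357475, 0.12572248])) [255.75561437 178.83448554]
now 9.1 [0.5008 0.3387 0.0153] [ 1.799e+02 -5.000e-02  9.507e+01] q [34.1 13.6 -4.2 72.1 -0.  29. ] open 0.0858 F [ 0.4  0.3 -1.2]
shift [-0.0006 -0.0013  0.0123] turn [ 0.0017 -0.0009 -0.0005]
```

View pics/t8z.png

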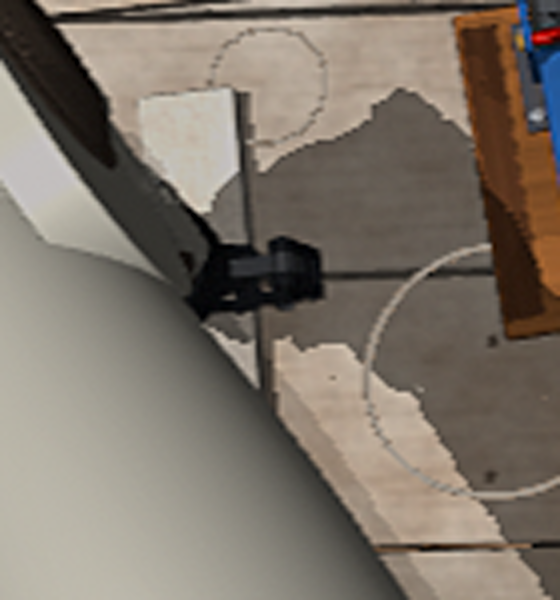

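```bash
python3 -m creep '[[0,-0.001,0.006,0,0,0,1],[0,-0.001,0.0115,0,0,0,1],[0,-0.001,0.0115,0,0,0,1],[0,-0.001,0.0115,0,0,0,0.8],[0,-0.001,0.0115,0,0,0,0.7],[0,-0.001,0.0115,0,0,0,0.6],[0,-0.001,0.0115,0,0,0,0.5],[0,-0.001,0.0115,0,0,0,0.5]]' 60
python3 -m creep '[[0,0,0,0,0,0,0.3],[0,0,0,0,0,0,0.3],[0,0,0,0,0,0,0.3]]' 60
```

```text
time: 9.9
ee_pos: [0.4994, 0.3386, 0.003]
tcp_rot: [179.9, -0.0, 95.1]
wrist_force: [-0.8, 0.5, 4.9]
opening: 0.0541
time: 10.2
ee_pos: [0.4995, 0.3386, 0.003]
tcp_rot: [179.9, -0.0, 95.1]
wrist_force: [0.1, 0.7, 5.0]
opening: 0.054
```

```bash
python3 -m creep '[[0,0,-0.01,0,0,0,0.3],[0,0,-0.03,0,0,0,0.3],[0,0,-0.06,0,0,0,0.3],[0,0,-0.1,0,0,0,0.3],[0,0,-0.14,0,0,0,0.3],[0,0,-0.18,0,0,0,0.3],[0,0,-0.22,0,0,0,0.3],[0,0,-0.26,0,0,0,0.3]]'
python3 g.py 0.46 0.10 0.275 8.1;python3 - <<'E'
from h import *
grab("top","t9");grab("side","s9")
E
```

```text
time: 11.0
ee_pos: [0.4986, 0.3379, 0.2641]
tcp_rot: [-180.0, 0.0, 95.1]
wrist_force: [0.5, 0.3, -1.7]
opening: 0.054
now 11.0 [0.4986 0.3379 0.2641] [-1.7997e+02  2.0000e-02  9.5080e+01] q [34.1 13.4 23.4 99.9 -0.  29. ] open 0.054 F [ 0.5  0.3 -1.7]
shift [-0.2335 -0.0595 -0.0108] turn [-1.0000e-04  6.0000e-04  1.5181e+00]
```

View pics/t9.png

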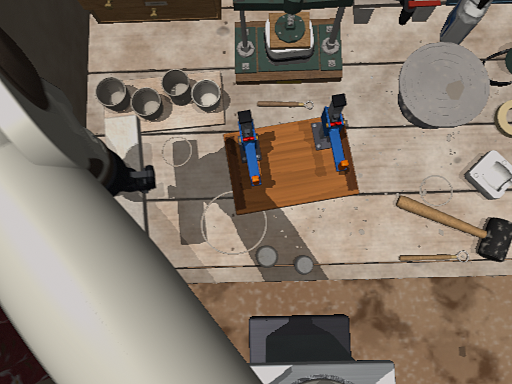

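View pics/s9.png

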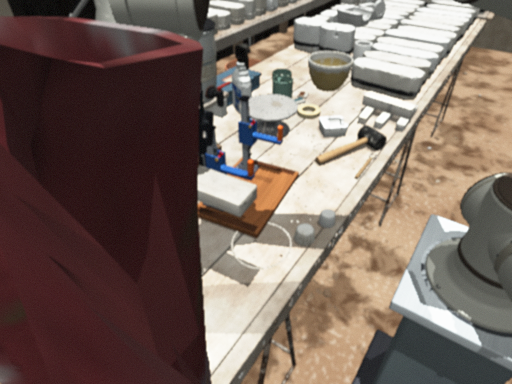

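```bash
python3 -m creep '[[-0.03,-0.01,-0.005,0,0,0.1,0.3],[-0.06,-0.02,-0.01,0,0,0.23,0.3],[-0.09,-0.03,-0.01,0,0,0.36,0.3],[-0.12,-0.04,-0.01,0,0,0.5,0.3],[-0.15,-0.05,-0.01,0,0,0.64,0.3],[-0.18,-0.06,-0.01,0,0,0.78,0.3],[-0.21,-0.06,-0.01,0,0,0.9,0.3],[-0.233,-0.06,-0.01,0,0,1.0,0.3]]'
python3 g.py 0.46 0.09 0.275 8.1
```

```text
time: 11.9
ee_pos: [0.4593, 0.0993, 0.2718]
tcp_rot: [-180.0, 0.1, 37.5]
wrist_force: [-0.0, 0.7, -1.7]
opening: 0.0542
now 11.9 [0.4593 0.0993 0.2718] [-1.7999e+02  5.0000e-02  3.7480e+01] q [12.2 -4.8  4.8 99.7 -0.  64.7] open 0.0542 F [-0.   0.7 -1.7]
shift [-0.0051  0.0078 -0.0032] turn [1.000e-04 1.000e-03 5.128e-01]
```

```bash
python3 -m creep '[[0,0.002,-0.003,0,0,0.1,0.3],[-0.005,0.005,-0.003,0,0,0.23,0.3],[-0.005,0.008,-0.003,0,0,0.36,0.3],[-0.005,0.008,-0.003,0,0,0.46,0.3],[-0.005,0.008,-0.003,0,0,0.513,0.3],[-0.005,0.008,-0.003,0,0,0.513,0.3]]'
python3 g.py 0.5752 0.0454 0.275 8.1
```

```text
time: 12.5
ee_pos: [0.4606, 0.0914, 0.2746]
tcp_rot: [180.0, 0.1, 8.3]
wrist_force: [0.2, 0.7, -1.4]
opening: 0.0544
now 12.5 [0.4606 0.0914 0.2746] [1.7999e+02 8.0000e-02 8.3500e+00] q [ 11.2  -4.7   5.2 100.   -0.   92.9] open 0.0544 F [ 0.2  0.7 -1.4]
shift [ 0.1067  0.0621 -0.0005] turn [0.0001 0.0014 0.0043]
```

```bash
python3 -m creep '[[0.02,0.012,0,0,0,0.004,0.3],[0.045,0.026,0,0,0,0.004,0.3],[0.07,0.04,0,0,0,0.004,0.3],[0.095,0.055,0,0,0,0.004,0.3],[0.1067,0.062,0,0,0,0.004,0.3],[0.1067,0.062,0,0,0,0.004,0.3],[0.1067,0.062,0,0,0,0.004,0.3]]'
python3 g.py 0.5752 0.0454 0.22 8.1;python3 - <<'E'
from h import *
grab("top","t10");im=grab("side","s10")
cv2.imwrite("pics/s10z.png",cv2.resize(im[60:240,190:370],None,fx=4,fy=3.3,interpolation=2)[...,::-1])
E
```

```text
time: 13.2
ee_pos: [0.5751, 0.0458, 0.2747]
tcp_rot: [-180.0, 0.1, 8.2]
wrist_force: [-0.3, 0.3, -1.7]
opening: 0.054
now 13.2 [0.5751 0.0458 0.2747] [-1.7999e+02  9.0000e-02  8.2100e+00] q [  4.6  10.2  20.7 100.6   0.   86.3] open 0.054 F [-0.3  0.3 -1.7]
shift [0.0001 0.0004 0.0547] turn [-0.0002  0.0016  0.0019]
```

View pics/t10.png

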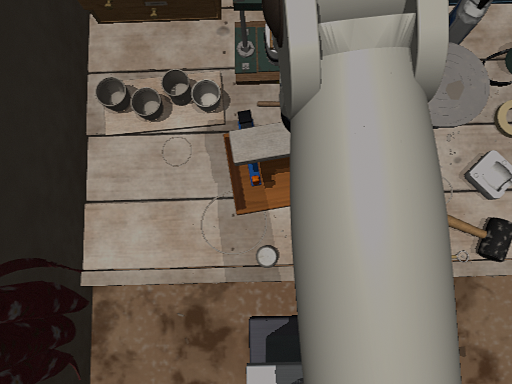

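View pics/s10z.png

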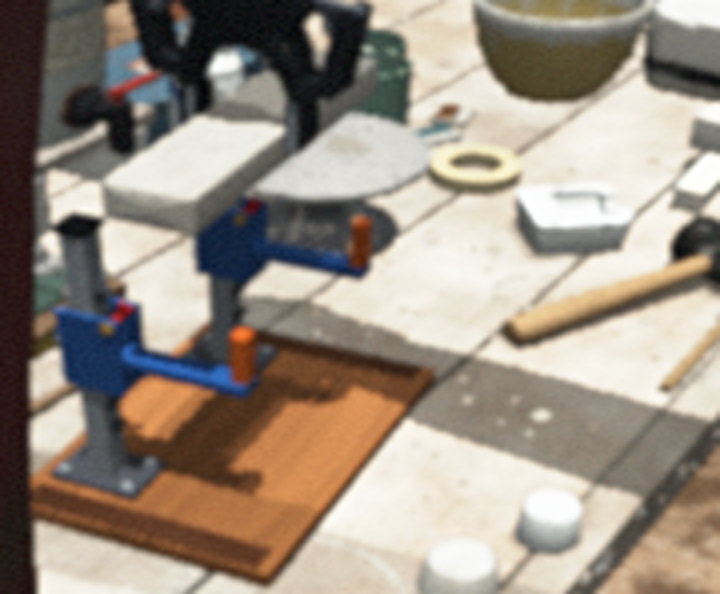

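```bash
cat > ov.py <<'E'
import sys
from h import *
from scipy.spatial.transform import Rotation as Ro
def draw(n,tag,cx,cy,z,yaw,crop,f):
    im=cv2.imread(f"pics/{tag}.png");x0,y0,x1,y1=crop
    a=cv2.resize(im[y0:y1,x0:x1],None,fx=f,fy=f,interpolation=2)
    Rz=Ro.from_euler("z",yaw,degrees=True)
    for dx in(-.0275,.0275):
        for dy in(-.12,.12):
            for dz in(0,.026):
                u=(proj(n,np.array([cx,cy,z+dz])+Rz.apply([dx,dy,0]))+.5-[x0,y0])*f
                cv2.drawMarker(a,tuple(int(v) for v in u),(255,0,255) if dz==0 else (0,255,0),cv2.MARKER_CROSS,9,1)
    cv2.imwrite(f"pics/{tag}_ov.png",a)
E
python3 - <<'E'
from ov import *
draw("top","t10",.5751,.0458,.2747-.003,8.2,(200,90,330,190),6)
draw("side","s10",.5751,.0458,.2747-.003,8.2,(190,60,320,160),6)
E
```

```text
(no output)
```

View pics/t10_ov.png

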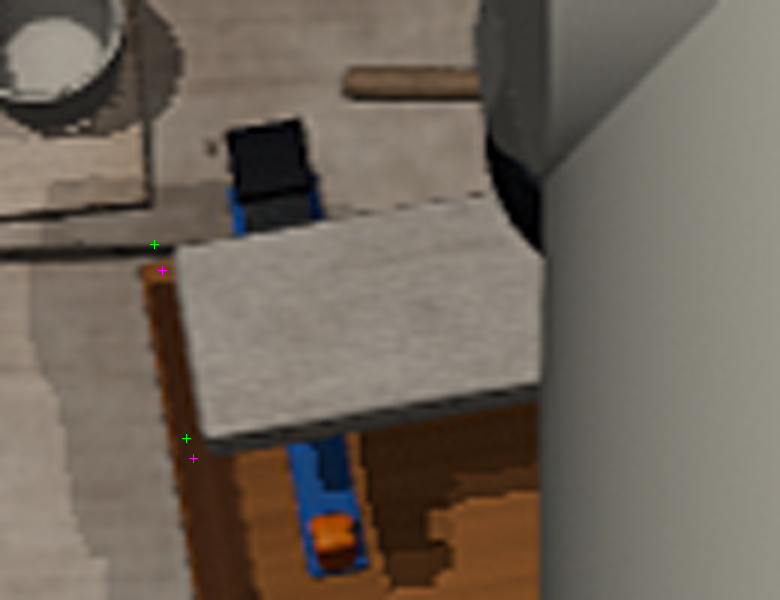

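View pics/s10_ov.png

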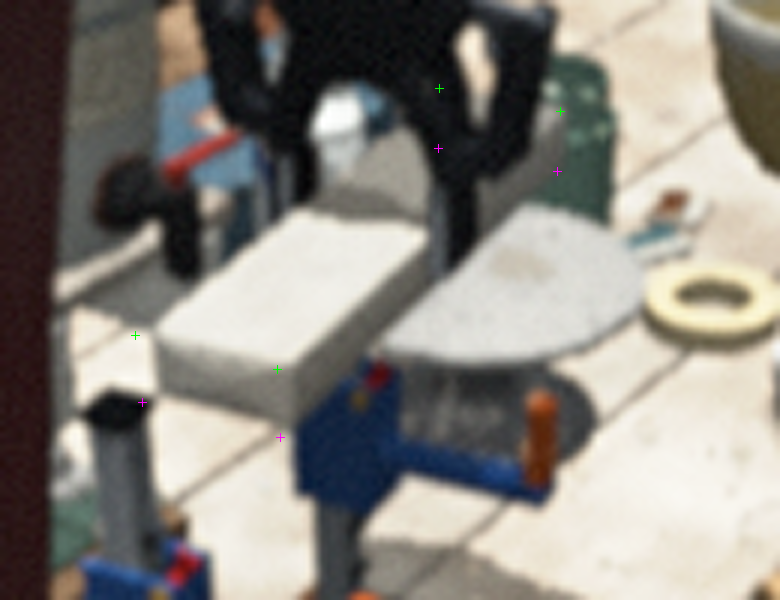

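```bash
python3 -m creep '[[0,-0.005,0.015,0,0,0.002,0.3],[0,-0.005,0.03,0,0,0.002,0.3],[0,-0.005,0.045,0,0,0.002,0.3],[0,-0.005,0.06,0,0,0.002,0.3],[0,-0.005,0.07,0,0,0.002,0.3],[0,-0.005,0.08,0,0,0.002,0.3],[0,-0.005,0.08,0,0,0.002,0.3]]'
python3 g.py 0.5745 0.0504 0.15 8.1;python3 - <<'E'
from ov import *
from scipy.spatial.transform import Rotation as Ro
grab("top","t11");im=grab("side","s11");s=bot.get_obs();p=s["ee_pos"]
cx,cy=p[:2]+np.array([.141,-.99])*.006
draw("top","t11",cx,cy,p[2]-.003,8.15,(200,90,330,190),6)
draw("side","s11",cx,cy,p[2]-.003,8.15,(190,80,320,180),6)
E
```

```text
time: 14.0
ee_pos: [0.5741, 0.0508, 0.1943]
tcp_rot: [-180.0, 0.1, 8.1]
wrist_force: [0.6, -0.7, -2.9]
opening: 0.054
now 14.0 [0.5741 0.0508 0.1943] [-1.7999e+02  9.0000e-02  8.0700e+00] q [ 5.1  8.1  9.4 91.4  0.  87. ] open 0.054 F [ 0.6 -0.7 -2.9]
shift [0.0004 0.0005 0.0443] turn [-0.0001  0.0015 -0.0004]
```

View pics/t11_ov.png

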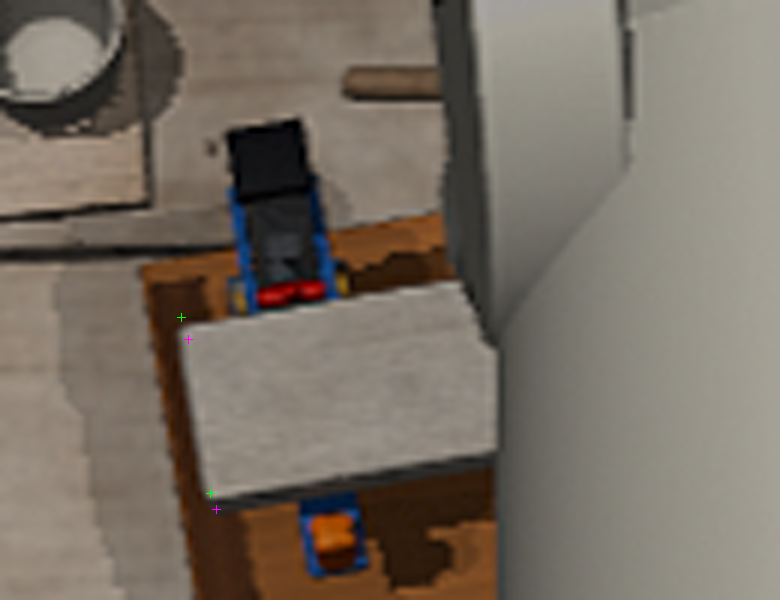

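View pics/s11_ov.png

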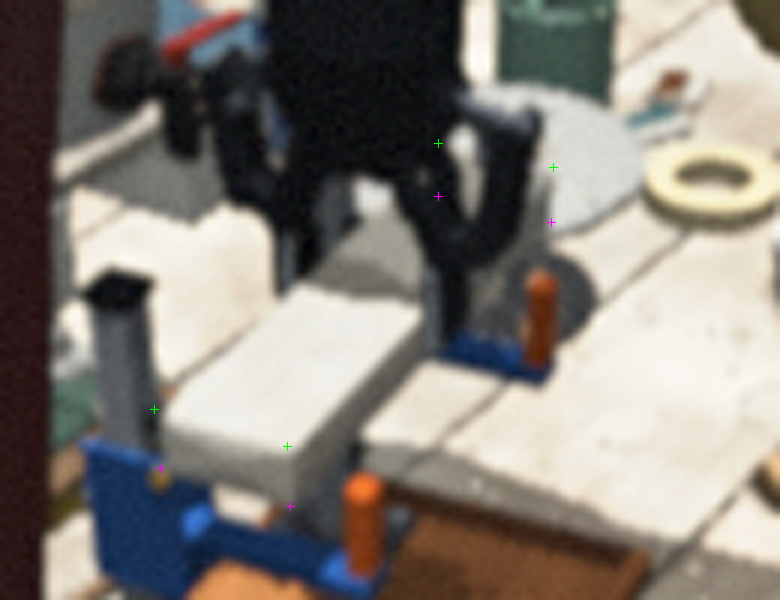

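```bash
python3 -m creep '[[0.001,0,0.01,0,0,0,0.3],[0.001,0,0.02,0,0,0,0.3],[0.001,0,0.03,0,0,0,0.3],[0.001,0,0.036,0,0,0,0.3],[0.001,0,0.036,0,0,0,0.3]]'
python3 - <<'E'
from h import *
im=grab("top","t12");a=grab("side","s12")
cv2.imwrite("pics/s12z.png",cv2.resize(a[80:190,190:320],None,fx=6,fy=5,interpolation=2)[...,::-1])
cv2.imwrite("pics/t12z.png",cv2.resize(im[90:190,200:330],None,fx=6,fy=6,interpolation=2)[...,::-1])
E
```

```text
time: 14.6
ee_pos: [0.5752, 0.0508, 0.1579]
tcp_rot: [-180.0, 0.1, 8.0]
wrist_force: [-0.6, 0.2, -1.8]
opening: 0.0539
```

View pics/s12z.png

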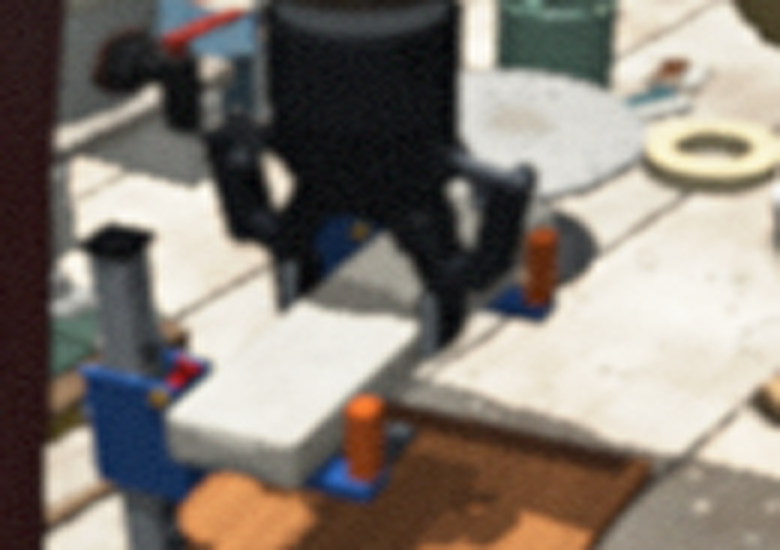

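View pics/t12z.png

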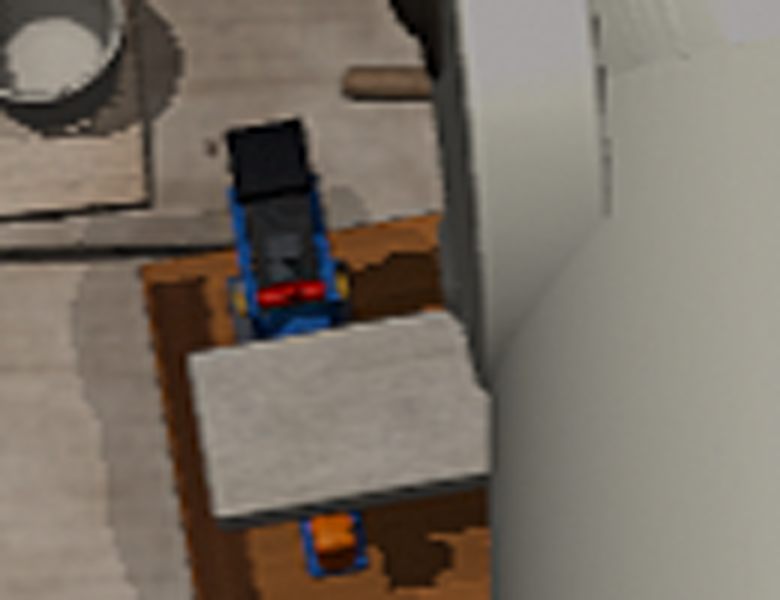

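```bash
python3 -m creep '[[0.001,0,0.002,0,0,0,0.3],[0.001,0,0.004,0,0,0,0.3],[0.001,0,0.006,0,0,0,0.3],[0.001,0,0.006,0,0,0,0.3]]'
python3 -m creep '[[0,0,0.002,0,0,0,0.3],[0,0,0.003,0,0,0,0.3],[0,0,0.003,0,0,0,0.3]]'
```

```text
time: 15.1
ee_pos: [0.5767, 0.051, 0.153]
tcp_rot: [-180.0, 0.0, 8.0]
wrist_force: [-0.5, 0.2, -2.5]
opening: 0.0544
time: 15.4
ee_pos: [0.5767, 0.0509, 0.1502]
tcp_rot: [-180.0, 0.0, 8.0]
wrist_force: [-0.2, -0.1, -2.9]
opening: 0.0543
```

```bash
python3 -m creep '[[-0.0005,0,0.002,0,0,0.001,0.3],[-0.0005,0,0.003,0,0,0.001,0.3],[-0.0005,0,0.003,0,0,0.001,0.3]]'
python3 - <<'E'
from h import *
im=grab("top","t13");a=grab("side","s13")
cv2.imwrite("pics/s13z.png",cv2.resize(a[80:190,190:320],None,fx=6,fy=5,interpolation=2)[...,::-1])
E
```

```text
time: 15.7
ee_pos: [0.5763, 0.0509, 0.1477]
tcp_rot: [180.0, -0.0, 8.0]
wrist_force: [-1.7, -0.3, 0.7]
opening: 0.054
```

View pics/s13z.png

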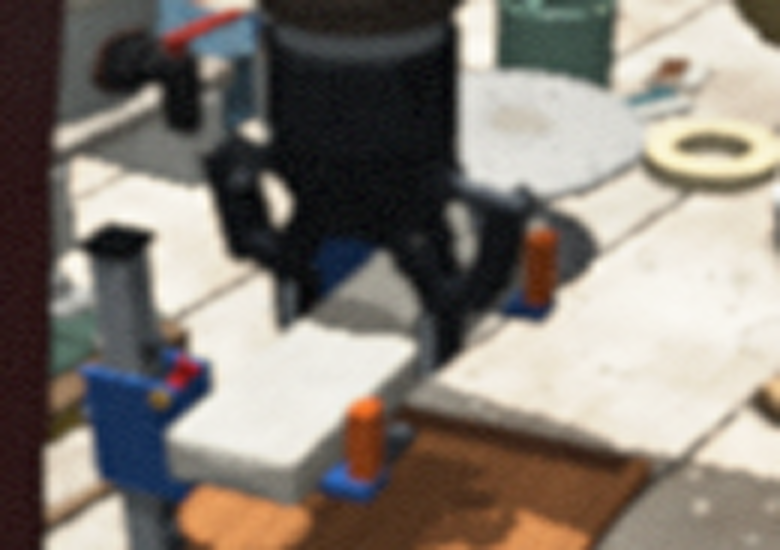

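```bash
python3 -m creep '[[0,0,0.001,0,0,0,0.3],[0,0,0.001,0,0,0,0.3]]'; python3 -m creep '[[0,0,0.001,0,0,0,0.3],[0,0,0.001,0,0,0,0.3]]'
```

```text
time: 16.0
ee_pos: [0.5763, 0.0509, 0.1475]
tcp_rot: [180.0, -0.1, 8.0]
wrist_force: [-3.5, -0.8, 8.5]
opening: 0.0537
time: 16.2
ee_pos: [0.5763, 0.0509, 0.1474]
tcp_rot: [180.0, -0.1, 8.0]
wrist_force: [-6.7, -0.4, 12.8]
opening: 0.0542
```

```bash
python3 -m creep '[[0,0,-0.0015,0,0,0,0.3],[0,0,-0.0015,0,0,0,0.65],[0,0,-0.0015,0,0,0,0.75],[0,0,-0.0015,0,0,0,0.9],[0,0,-0.0015,0,0,0,1],[0,0,-0.0015,0,0,0,1],[0,0,-0.0015,0,0,0,1]]'
python3 - <<'E'
from h import *
a=grab("side","s14")
cv2.imwrite("pics/s14z.png",cv2.resize(a[80:190,190:320],None,fx=6,fy=5,interpolation=2)[...,::-1])
E
```

```text
time: 16.9
ee_pos: [0.5764, 0.0509, 0.1468]
tcp_rot: [-180.0, 0.0, 8.0]
wrist_force: [-0.9, 0.6, -0.2]
opening: 0.0852
```

View pics/s14z.png

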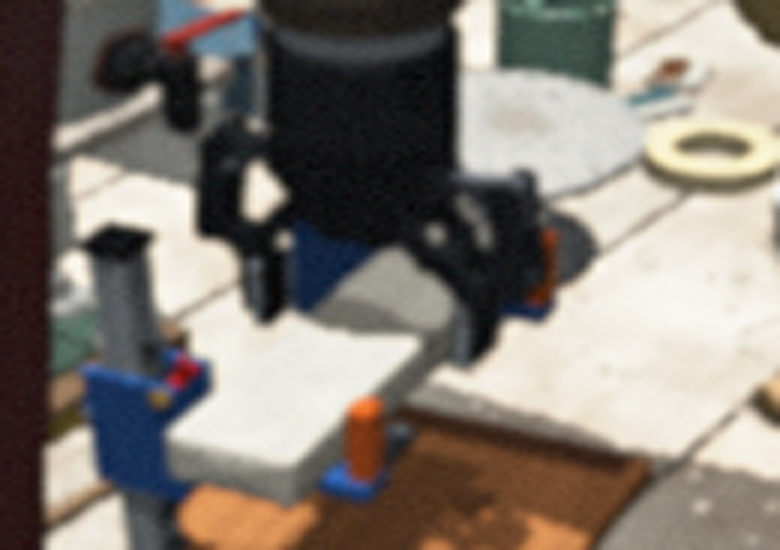

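Released and the board has not shifted. Now straight up, then back out of the top camera's view.

```bash
python3 -m creep '[[0,0,-0.02,0,0,0,1],[0,0,-0.05,0,0,0,1],[0,0,-0.09,0,0,0,1],[0,0,-0.13,0,0,0,1],[0,0,-0.16,0,0,0,1],[0,0,-0.16,0,0,0,1]]';python3 g.py 0.35 -0.10 0.32 -10
```

```text
time: 17.55
ee_pos: [0.5771, 0.051, 0.3115]
tcp_rot: [180.0, -0.4, 8.0]
wrist_force: [0.3, -0.7, -0.0]
opening: 0.0854
now 17.55 [0.5771 0.051  0.3115] [179.98  -0.38   7.99] q [  5.   11.6  26.7 104.6   0.   87.1] open 0.0854 F [ 0.3 -0.7 -0. ]
shift [-0.2459  0.1179 -0.0101] turn [-0.0007 -0.0066  0.314 ]
```

```bash
python3 -m creep '[[-0.04,0.02,-0.005,0,0,0.05,1],[-0.08,0.04,-0.01,0,0,0.1,1],[-0.12,0.06,-0.01,0,0,0.15,1],[-0.16,0.08,-0.01,0,0,0.2,1],[-0.2,0.1,-0.01,0,0,0.25,1],[-0.246,0.118,-0.01,0,0,0.314,1],[-0.246,0.118,-0.01,0,0,0.314,1]]';python3 g.py 0.15 -0.42 0.32 -70
```

```text
time: 18.25
ee_pos: [0.3455, -0.1017, 0.3176]
tcp_rot: [179.9, -0.1, -10.3]
wrist_force: [1.0, -0.0, 0.6]
opening: 0.0855
now 18.25 [ 0.3455 -0.1017  0.3176] [ 1.7995e+02 -9.0000e-02 -1.0320e+01] q [-16.4 -17.5  -0.5 106.9  -0.   83.9] open 0.0855 F [ 1.  -0.   0.6]
shift [-0.1353  0.3482 -0.0023] turn [-0.     -0.0019  1.0416]
```

```bash
python3 -m creep '[[-0.01,0.043,0,0,0,0.13,1],[-0.02,0.086,0,0,0,0.26,1],[-0.03,0.13,0,0,0,0.39,1],[-0.05,0.173,0,0,0,0.52,1],[-0.07,0.216,0,0,0,0.65,1],[-0.09,0.26,0,0,0,0.78,1],[-0.11,0.3,0,0,0,0.91,1],[-0.135,0.348,0,0,0,1.04,1]]'
python3 - <<'E'
from ov import *
grab("top","t15");grab("side","s15")
b=np.array([.5752,.0454])
draw("top","t15",b[0],b[1],.143,8.1,(210,85,370,205),5)
draw("side","s15",b[0],b[1],.143,8.1,(190,80,320,180),6)
E
```

```text
time: 19.05
ee_pos: [0.1573, -0.4175, 0.3162]
tcp_rot: [-180.0, 0.0, -69.9]
wrist_force: [1.3, -0.3, -0.5]
opening: 0.0856
```

View pics/t15_ov.png

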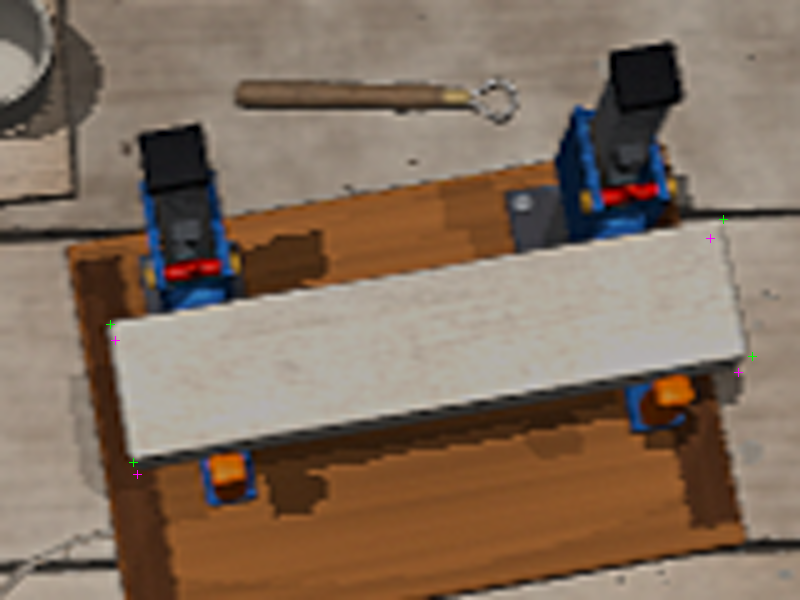

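View pics/s15_ov.png

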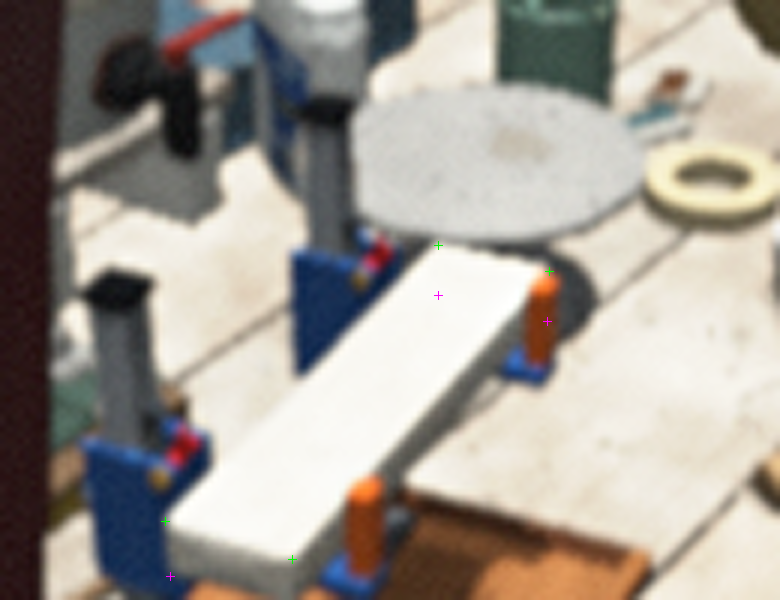

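View pics/t15.png

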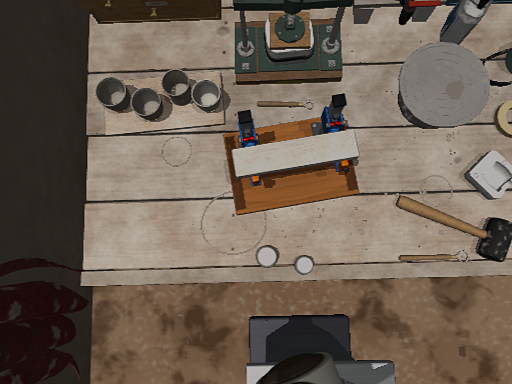

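```bash
python3 -m creep '[[0,0,0,0,0,0,1],[0,0,0,0,0,0,1]]'; python3 - <<'E'
from h import *
C=[(112,323),(722,224),(745,354),(133,460)]
W=np.array([onz("top",(210+u/5-.5,85+v/5-.5),.169) for u,v in C]);print(W.round(4),W.mean(0).round(4))
yb=np.array([-.141,.990]);d=(W[0]+W[3]-W[1]-W[2])[:2];print("yaw",np.degrees(np.arctan2(-d[0],d[1])),"off",((W.mean(0)[:2]-[.5752,.0454])@np.array([[.99,-.141],[.141,.99]])).round(4))
n=tri((190+165/6-.5,80+523/6-.5),(210+112/5-.5,85+323/5-.5))[0];f=tri((190+440/6-.5,80+243/6-.5),(210+722/5-.5,85+224/5-.5))[0];print(n,f)
bot.job_done()
E
```

```text
time: 19.35
ee_pos: [0.1589, -0.4157, 0.3165]
tcp_rot: [-180.0, 0.0, -69.5]
wrist_force: [0.4, 0.2, 0.1]
opening: 0.0853
[[ 0.586   0.1675  0.169 ]
 [ 0.6177 -0.0687  0.169 ]
 [ 0.5661 -0.0745  0.169 ]
 [ 0.532   0.1604  0.169 ]] [0.5754 0.0462 0.169 ]
yaw 7.947588659004565 off [0.0003 0.0007]
[0.58619223 0.16754098 0.16791104] [ 0.61719308 -0.06813714  0.17126432]
the job is handed in; nothing more can be done
```

I raised the lower rest (the left one) by two notches and let go. I then laid the board across both rests behind the tabs, moved the arm clear and handed the job in at about 19.4 s; it gives no verdict.

**Last checks:**
- **Board position:** in the top view its centre is within about 1 mm of the target both ways. Its direction is 7.9° against 8.1° for the rests.
- **Board flatness:** corners at its two ends triangulate to 168 and 171 mm, about 0.8° of tilt, so it lies flat within the limit.
- **Stoppers and higher rest:** both stoppers and the right rest look unmoved in the final pictures. I did not re-measure them.

**Checks that disagreed:**
- **Rest heights:** the left tab rose by 47 mm, which fits two notches (48 mm). But its top triangulated at 181 mm against 186 mm for the right one. I put the 5 mm down to calibration and pixel error, because notches are 24 mm apart.
- **Board height:** its top measured about 7 mm too low while it lay on the table.
- **Grip on the board:** while I held it, the camera showed it about 6 mm off along its length. I corrected by 5 mm before setting it down.

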